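# Angle a bar past the post into its stock bay

### The job

Put the loose square aluminium bar away in the empty stock bay by pushing it along the bench with the fingertips, without picking it up or tipping it. A post stands in front of the bay's mouth, so first push the bar's post-side end in behind the post while its other end is still outside, then swing the other end in, until the whole bar lies flush along the back rail between the two end blocks. Leave everything else on the bench where it is.

Things in the scene. Friction and masses are not known exactly. Their poses are not given: they have to be found in the camera images.
- bay: stock bay fixed to the bench: dark steel back rail with a block at each end, all 26 mm high, turned up to 0.15 rad. Origin on the bench at the middle of the rail's inner face; +x into the rail (away from the robot), +y left. Inner faces: rail x = 0, blocks y = +170 and -170 mm. Blocks are 24 mm thick, from x = 0 to -85 mm, where the open mouth is. No floor: the bench goes straight in.
- post: fixed upright round steel post, 28 mm across, 56 mm high, just outside the bay's mouth on its right part: axis at x = -100, y = -65 to -85 mm in the bay's frame. Origin at its foot. The gap from post to left block is shorter than the bar; 86 mm are free between post and rail.
- bar_mid (a point): centre of the loose aluminium bar, 260 mm long, 24 mm wide, 22 mm high, about 0.4 kg, lying flat on the bench in front of the bay, its right end left of the post. y axis along the bar from post-side end to other end; x axis across it (away from the robot at the start); z up. Slides with ordinary friction.
- bar_lead (a point): centre of the end face of the bar's post-side end (its right end, the -y end), 11 mm above the bar's underside; same axes as bar_mid. This end is to enter the bay first.
- bar_tail (a point): centre of the end face of the bar's other end (its left end), 11 mm above the bar's underside; same axes as bar_mid.
- bar: the same bar, origin at the centre of its underside; same axes as bar_mid
- vblock: a dark steel V-block, 50 x 40 x 35 mm high, standing right of the post (bystander, to be left alone; origin at its underside)
- brass_slug: an upright brass cylinder, 32 mm across, 40 mm high (bystander, to be left alone; origin at its underside)
- wood_block: a flat block of pale wood, 75 x 100 x 22 mm (bystander, to be left alone; origin at its underside)
- oil_bottle: a small pale bottle with a black cap, 48 mm across, 100 mm high (bystander, to be left alone; origin at its underside)
- spanner: a flat steel spanner 150 mm long lying on the bench (bystander, to be left alone)
- screwdriver: a screwdriver 180 mm long lying behind the back rail (bystander, to be left alone)
- collar: a stepped steel turning, 48 mm across, 30 mm high, behind the back rail (bystander, to be left alone; origin at its underside)
Mind the look-alikes: they are no part of the job. What is shaped like the post but red is not meant.

How it is judged:
On the way:
1. the bar's post-side end is behind the post (nearer the rail, and beyond the post's axis to the right or at most 25 mm short of it), inside the bay, while its other end is still outside the mouth (x of bar_lead in the frame of bay between -0.08 and 0 m and y of bar_lead in the frame of post below 0.025 m and x of bar_tail in the frame of bay below -0.085 m), for 0.1 s.
At the end, for the whole second after the job is handed in: The bar lies flat on the bench inside the bay, between the end blocks, along the back rail with no gap over 8 mm at either end, at rest and let go; nothing else has moved more than 20 mm (x of bar_lead in the frame of bay between -0.02 and 0 m and y of bar_lead in the frame of bay between -0.172 and 0.172 m and x of bar_tail in the frame of bay between -0.02 and 0 m and y of bar_tail in the frame of bay between -0.172 and 0.172 m and height (world z) of bar_mid below 0.014 m and linear speed of bar below 0.01 m/s); the robot touches nothing.
It fails at once if the bar is lifted or tipped: its centre rises 9 mm or it leans more than 0.12 rad (height (world z) of bar_mid above 0.02 m or angle between bar_mid's own z axis and vertical above 0.12 rad).
It fails at once if another thing on the bench is moved more than 20 mm (distance of any of vblock, brass_slug, wood_block, oil_bottle, spanner, screwdriver, collar from where it was at the start of the episode above 0.02 m).
It also fails if it takes over 66 s, if anything falls off the work surface, if the arm or the gripper's body presses on something with over 40 N, if the wrist force passes 120 N, or if a joint passes its speed limit or range.

### The arm

A 6-joint arm with a two-finger parallel gripper is mounted at the origin on the work surface. World frame = base frame: x ahead of the robot, y to its left, z up, the work surface at z = 0. Lengths are in m, angles in rad, forces in N, time in s.
With the tool pointing down it reaches from about 0.35 to 0.775 m from the base axis. Payload 5.5 kg.
Tool frame: the origin (TCP) lies at the centre of the arm's flange, where the gripper is bolted on; the fingertips stand 173 mm ahead of it and the grasp point (between the pads) lies 155 mm ahead of it; x points along the fingers, y is the direction in which the jaws open and shut, and the axes are right-handed (so a half turn about x gives the same grasp; the last joint's range is limited). The gripper opens to 85 mm and grips with 20 to 120 N. Pads are 22 mm wide; open, the fingers measure 114 mm over their backs; the gripper's body (76 mm by 85 mm) begins 54 mm behind the grasp point. The pads swing forward as they close: fully open they stand 13 mm farther back than shut.
Start: joints at [1.088, 0.313, 0.046, 1.304, 0, 1.431], TCP at [0.193, 0.542, 0.405] pointing down, gripper open.
Joint ranges: [-2.76, 2.76], [-0.86, 1.69], [-1.03, 1.26], [-2.2, 2.34], [-1.47, 1.5], [-3.14, 3.14]. Speed limits (rad/s): [2.57, 2.57, 3.14, 3.14, 3.14, 3.14].

### API

Orientations are given as a 3x3 rotation matrix whose columns are the frame's x, y, z axes.
In Python, from rig import manip, vision, order gives the robot as it stands.
- The arm moves only by the tool play_rows, never from a script. Its arguments are lists of equal length, an entry for each row: "grip": the opening in per cent of the stroke, from 0 (shut) to 100 (fully open); "linear": the shift along the tool's x, y, z in m, a list of three; "twist": the turn about the tool's x in rad. A call has exactly 8 rows; each row shifts and turns the commanded pose from where the row before left it, along the tool's axes as they then stand; what a row does not reach is not made up. A row lasts 1/10 s, in which the tool goes at most 50 mm and 8.59 degrees, less where a joint would pass 70% of its speed; a pose out of reach is approached as far as the arm can. A call is refused whole if a number of a shift passes 0.05 or a number of a turn 0.15, either way. A call with a gripper value outside its range is refused whole. The fingers move at their own pace and stop on an object; the grip force is fixed at half the most. Time passes only in rows, so rows that do not move let the fingers close, or fill a call up. It gives the time, the measured TCP pose, the force and the opening at its end, in the units of the state.
- manip.state(): the state, without advancing time (a new reading comes with each control period).
- vision.read_camera(name): name is "scene" or "top"; returns the picture (400x640x3 uint8, red, green, blue); there is no depth.
- vision.camera_params(name): a dict with "mtx" (3x3 intrinsics, pixels), "D" ([k1, k2, p1, p2, k3] as OpenCV has them; the pictures are not rectified), "world_to_cam" (4x4, takes a point from world to camera coordinates). Camera axes: x right, y up, looking along -z (the intrinsics and any distortion apply to the point x, -y, -z); pixel columns grow to the right and rows downward; lengths in m; the calibration is good to about 2 mm. A picture is of the moment at which its call begins. camera_params takes no time and is no camera call.
- order.job_done(): hands the job in, once; it reports no verdict.
The state is a dict: "t": time; "joint_pos": joint angles; "joint_velocities": joint speeds; "effort": joint torques, N m; "eef_pos": TCP position; "eef_rot": TCP orientation; "ft_force": force on the tool from outside, world axes, zero at the start; "ft_torque": the same for the moment, N m; "grip_width": finger opening in m.
Only numpy, scipy, OpenCV 4.12 (cv2) and the standard library are available. Lean on these libraries where they do the work, as an engineer would, in place of code of your own. Each camera call takes 0.05 s, during which the arm holds its last target.

## Working session

There is one attempt and no reset: what is moved stays moved. The work goes in short steps, Python scripts to look and compute and a tool call to move; the robot and the scene stay as the last step left them, time stands still between calls to the robot, and variables do not carry over. Pictures are saved under pics/ and viewed, and the job is handed in when it is done.

Besides the shell and the picture viewer there is one more tool, called after ">>>" as name(argument=value, ...), one argument or row to a line, values as JSON. play_rows: Moves the arm, as the interface text tells. Its arguments: {"type":"object","properties":{"grip":{"type":"array","items":{"type":"number"}},"linear":{"type":"array","items":{"type":"array","items":{"type":"number"}}},"twist":{"type":"array","items":{"type":"number"}}},"required":["grip","linear","twist"]}

```bash
mkdir -p pics; ls; python3 - <<'E'
from rig import manip, vision
import cv2, numpy as np
s=manip.state(); print({k:np.round(v,3).tolist() for k,v in s.items()})
for n in("scene","top"):
    im=vision.read_camera(n); cv2.imwrite(f"pics/{n}0.png",im[:,:,::-1])
    p=vision.camera_params(n); print(n,np.round(p["mtx"],1).tolist(),p["D"],np.round(p["world_to_cam"],3).tolist())
E
```

```text
pics
{'t': 0.0, 'joint_pos': [1.088, 0.314, 0.045, 1.304, 0.0, 1.431], 'joint_velocities': [-0.001, -0.001, -0.001, -0.001, -0.002, -0.001], 'effort': [-0.001, -48.063, 29.853, 0.019, -0.0, 0.0], 'eef_pos': [0.193, 0.541, 0.404], 'eef_rot': [[-0.001, 0.336, 0.942], [-0.002, 0.942, -0.336], [-1.0, -0.002, -0.0]], 'ft_force': [-1.057, 1.21, 0.912], 'ft_torque': [-0.058, 0.056, -0.029], 'grip_width': 0.085}
scene [[497.8, 0.0, 312.4], [0.0, 497.8, 204.9], [0.0, 0.0, 1.0]] [0.03969902 0.         0.         0.         0.        ] [[-0.404, 0.915, -0.015, 0.247], [-0.751, -0.322, 0.576, 0.389], [0.522, 0.244, 0.817, -1.35], [0.0, 0.0, 0.0, 1.0]]
top [[456.1, 0.0, 328.0], [0.0, 456.1, 198.9], [0.0, 0.0, 1.0]] [-0.04778838  0.          0.          0.          0.        ] [[-0.01, -1.0, 0.004, -0.027], [0.995, -0.01, 0.096, -0.57], [-0.096, 0.005, 0.995, -1.053], [0.0, 0.0, 0.0, 1.0]]
```

View pics/top0.png

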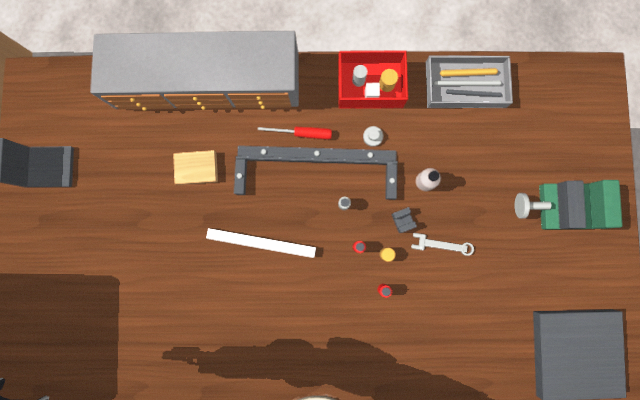

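View pics/scene0.png

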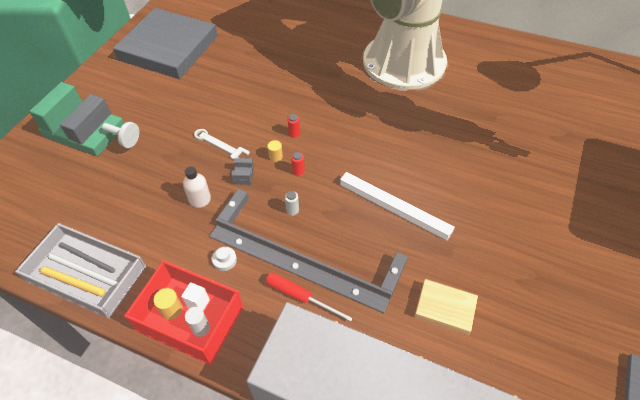

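The top view shows the bar, white, from (208,234) to (316,252), and the bay rail from (237,153) to (396,156) with blocks at (240,178) and (392,182). The grey post is at (344,203). It could be confused with:
- the red posts at (360,247) and (385,291)
- the brass slug at (388,255)
- the collar at (373,136)

By description I choose the grey post at (344,203). Next I'll check it in a close crop and measure.

```bash
cat > h.py <<'E'
import numpy as np, cv2
from rig import manip, vision
def ray(n,uv):
    p=vision.camera_params(n); K=np.array(p["mtx"]);D=np.array(p["D"]);T=np.array(p["world_to_cam"])
    u=cv2.undistortPoints(np.array(uv,float).reshape(-1,1,2),K,D).reshape(-1,2)
    d=np.c_[u[:,0],-u[:,1],-np.ones(len(u))]
    R=T[:3,:3]; return -R.T@T[:3,3], d@R
def onplane(n,uv,z):
    c,d=ray(n,uv); return c+d*((z-c[2])/d[:,2])[:,None]
def proj(n,P):
    p=vision.camera_params(n); K=np.array(p["mtx"]);D=np.array(p["D"]);T=np.array(p["world_to_cam"])
    P=np.atleast_2d(P); q=P@T[:3,:3].T+T[:3,3]; q=q*[1,-1,-1]
    return cv2.projectPoints(q.reshape(-1,1,3),np.zeros(3),np.zeros(3),K,D)[0].reshape(-1,2)
def tri(uv1,uv2):
    c1,d1=ray("scene",[uv1]);c2,d2=ray("top",[uv2]);d1=d1[0];d2=d2[0]
    s=np.linalg.lstsq(np.c_[d1,-d2],c2-c1,rcond=None)[0]
    return (c1+d1*s[0]+c2+d2*s[1])/2, np.linalg.norm(c1+d1*s[0]-c2-d2*s[1])
def bar(im,n="top",roi=None,thr=150):
    # white low-saturation mask, largest elongated
    hsv=cv2.cvtColor(im,cv2.COLOR_RGB2HSV)
    m=((hsv[...,1]<40)&(hsv[...,2]>thr)).astype(np.uint8)
    if roi: 
        k=np.zeros_like(m);k[roi[1]:roi[3],roi[0]:roi[2]]=1;m*=k
    cs=cv2.findContours(m,cv2.RETR_EXTERNAL,cv2.CHAIN_APPROX_NONE)[0]
    return max(cs,key=cv2.contourArea)
E
python3 - <<'E'
from h import *
t=cv2.imread("pics/top0.png"); s=cv2.imread("pics/scene0.png")
a=cv2.resize(t[130:275,190:430],None,fx=3.3,fy=3.3,interpolation=cv2.INTER_CUBIC); cv2.imwrite("pics/tc0.png",a)
b=cv2.resize(s[150:320,200:470],None,fx=2.9,fy=2.9,interpolation=cv2.INTER_CUBIC); cv2.imwrite("pics/sc0.png",b)
c=bar(t[:,:,::-1],roi=(190,210,335,280)); r=cv2.minAreaRect(c); print(r,cv2.contourArea(c)); 
print(np.round(onplane("top",cv2.boxPoints(r),.022),4))
E
```

```text
((260.57110595703125, 242.60198974609375), (109.763671875, 10.899019241333008), 10.124671936035156) 1067.5
[[ 0.4788  0.258   0.022 ]
 [ 0.5042  0.2538  0.022 ]
 [ 0.4564 -0.0022  0.022 ]
 [ 0.4313  0.0025  0.022 ]]
```

View pics/tc0.png

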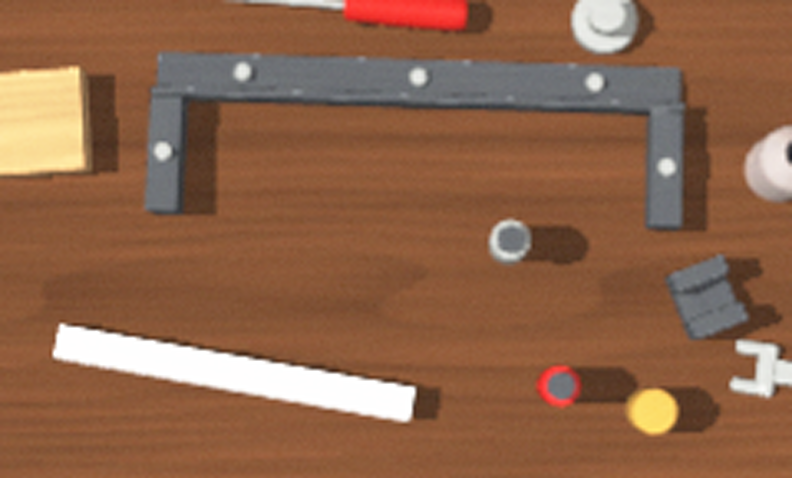

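View pics/sc0.png

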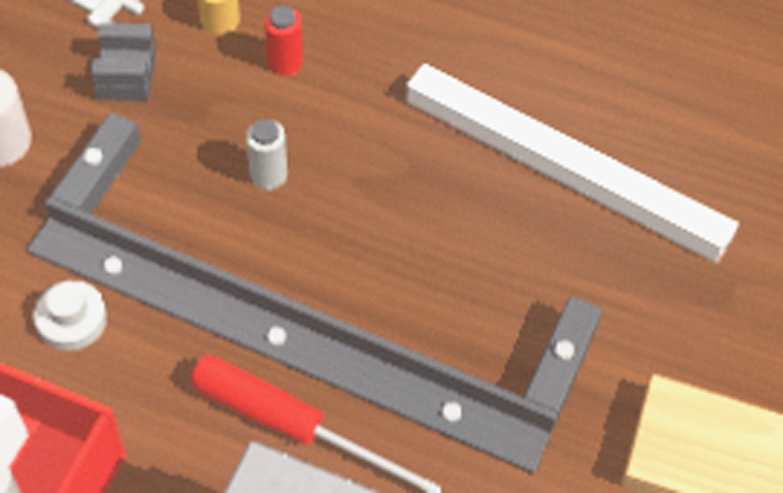

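```bash
python3 - <<'E'
from h import *
P=lambda a,s,o:np.array(a,float)/s+np.array(o)-0.5+0.5/s
t={"Lin_mouth":(181,211),"Rin_mouth":(649,226),"Lin_rail":(185,97),"Rin_rail":(650,107),"Lout_m":(146,211),"Rout_m":(681,226)}
for k,v in t.items(): print("top",k,np.round(onplane("top",[P(v,3.3,(190,130))],.026)[0],4))
s={"Rin_mouth":(137,135),"Rin_rail":(85,214),"Lin_mouth":(570,298),"Lin_rail":(530,400),"Lout_m":(600,312)}
for k,v in s.items(): print("scene",k,np.round(onplane("scene",[P(v,2.9,(200,150))],.026)[0],4))
print("post top",onplane("top",[P((513,238),3.3,(190,130))],.056),onplane("scene",[P((267,132),2.9,(200,150))],.056))
print("post foot top view", onplane("scene",[P((270,182),2.9,(200,150))],0))
for z,k,a in((.022,"lead",(417,70)),(.022,"tail",(735,228))): print(k)
print("bar scene top corners",np.round(onplane("scene",P([(424,64),(408,90),(738,224),(721,250)],2.9,(200,150)),.022),4))
c,_=ray("top",[(1,1)]);print("camtop",c)
E
```

```text
top Lin_mouth [0.584  0.1657 0.026 ]
top Rin_mouth [ 0.5699 -0.1712  0.026 ]
top Lin_rail [0.6672 0.1634 0.026 ]
top Rin_rail [ 0.6566 -0.1739  0.026 ]
top Lout_m [0.5842 0.1909 0.026 ]
top Rout_m [ 0.5697 -0.1943  0.026 ]
scene Rin_mouth [ 0.5834 -0.165   0.026 ]
scene Rin_rail [ 0.6594 -0.1661  0.026 ]
scene Lin_mouth [0.5885 0.1705 0.026 ]
scene Lin_rail [0.671  0.1706 0.026 ]
scene Lout_m [0.5908 0.1924 0.026 ]
post top [[ 0.55949291 -0.07183206  0.056     ]] [[ 0.56248554 -0.06733476  0.056     ]]
post foot top view [[ 5.67102863e-01 -6.57386505e-02  1.11022302e-16]]
lead
tail
bar scene top corners [[0.4348 0.0035 0.022 ]
 [0.4629 0.0017 0.022 ]
 [0.4827 0.2592 0.022 ]
 [0.5083 0.2539 0.022 ]]
camtop [ 0.4656212  -0.02698724  1.10266758]
```

The crop confirms the choice: the grey post is at crop (513,238), or top pixel (345,202), in front of the right part of the mouth. The red ones lie further out.

World estimates, averaged over both views:

| Thing | Position | Yaw (rad) |
|---|---|---|
| bay | (.6635, -.001) | -0.036 |
| post | (.561, -.069) | – |
| bar lead | (.446, .001) | – |
| bar tail | (.4935, .256) | – |

The plan has four steps:
1. Push the lead's near side so the bar turns counter-clockwise.
2. Push the tail end along the bar's axis so the lead goes in behind the post.
3. Swing the tail in.
4. Press the bar flush.

```bash
cat >> h.py <<'E'
def plan(x,y,z,yaw=None):
    s=manip.state(); R=np.array(s["eef_rot"]); p=np.array(s["eef_pos"])
    y0=np.arctan2(R[1,2],R[0,2]); tw=0 if yaw is None else -(yaw-y0)
    q=y0-tw
    d=np.array([x,y,z])-p
    zt=np.array([np.cos(q),np.sin(q),0]); yt=np.array([-np.sin(q),np.cos(q),0])
    print("t %.1f pos %s yaw %.3f | twist %.3f then shift [%.4f %.4f %.4f]"%(s["t"],np.round(p,4),y0,tw,-d[2],d@yt,d@zt), "F",np.round(s["ft_force"],1),"w",round(float(s["grip_width"]),4))
E
python3 -c "
from h import *
plan(.403,.032,.230,-.18)"
```

```text
t 0.1 pos [0.1932 0.5414 0.4039] yaw -0.343 | twist -0.163 then shift [0.1739 -0.4636 0.2976] F [-0.8  0.5 -0.3] w 0.0851
```

>>> play_rows(
  grip=[0, 0, 0, 0, 0, 0, 0, 0],
  linear=[
    [0, 0, 0],
    [0.01, -0.033, 0.021],
    [0.01, -0.033, 0.021],
    [0.01, -0.033, 0.021],
    [0.01, -0.033, 0.021],
    [0.01, -0.033, 0.021],
    [0.01, -0.033, 0.021],
    [0.01, -0.033, 0.021],
  ],
  twist=[-0.15, -0.01, 0, 0, 0, 0, 0, 0],
)

```text
t: 0.9
eef_pos: [0.2955, 0.286, 0.3341]
eef_rot: [[-0.0, 0.181, 0.983], [-0.0, 0.983, -0.181], [-1.0, -0.0, -0.0]]
ft_force: [0.7, 0.0, -1.0]
grip_width: -0.0005
```

>>> play_rows(
  grip=[0, 0, 0, 0, 0, 0, 0, 0],
  linear=[
    [0.01, -0.033, 0.021],
    [0.01, -0.033, 0.021],
    [0.01, -0.033, 0.021],
    [0.01, -0.033, 0.021],
    [0.01, -0.033, 0.021],
    [0.01, -0.033, 0.021],
    [0.01, -0.033, 0.021],
    [0, 0, 0],
  ],
  twist=[0, 0, 0, 0, 0, 0, 0, 0],
)

```text
t: 1.7
eef_pos: [0.3993, 0.0303, 0.2637]
eef_rot: [[-0.0, 0.188, 0.982], [-0.001, 0.982, -0.188], [-1.0, -0.001, 0.0]]
ft_force: [-0.9, 1.0, 0.3]
grip_width: -0.0
```

```bash
python3 -c "
from h import *
plan(.403,.032,.180,-.18)"
```

```text
t 1.7 pos [0.3993 0.0303 0.2637] yaw -0.189 | twist -0.009 then shift [0.0837 0.0023 0.0033] F [-0.9  1.   0.3] w -0.0
```

>>> play_rows(
  grip=[0, 0, 0, 0, 0, 0, 0, 0],
  linear=[
    [0.03, 0, 0],
    [0.03, 0, 0],
    [0.015, 0, 0],
    [0.0087, 0.002, 0.003],
    [0, 0, 0],
    [0, 0, 0.01],
    [0, 0, 0.01],
    [0, 0, 0],
  ],
  twist=[0, 0, 0, 0, 0, 0, 0, 0],
)

```text
t: 2.5
eef_pos: [0.4239, 0.0311, 0.1823]
eef_rot: [[0.005, 0.182, 0.983], [-0.0, 0.983, -0.182], [-1.0, 0.0, 0.005]]
ft_force: [0.2, -0.7, 0.5]
grip_width: -0.0001
```

```bash
python3 - <<'E'
from h import *
im=vision.read_camera("top"); cv2.imwrite("pics/t1.png",cv2.resize(im[130:320,170:430],None,fx=3,fy=3)[:,:,::-1])
plan(.403,.032,.180)
E
```

```text
t 2.5 pos [0.4227 0.0312 0.1819] yaw -0.183 | twist 0.000 then shift [0.0019 -0.0028 -0.0195] F [-0.  -1.   0.6] w -0.0001
```

View pics/t1.png

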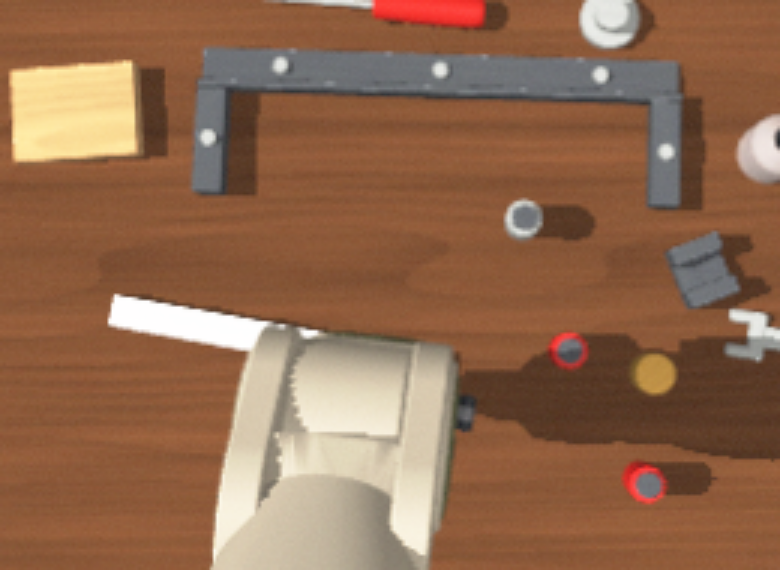

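The top view shows the bar's tail at crop (112,310). The arm hides the lead end, and the fingers are about to touch. I'll push along an arc.

>>> play_rows(
  grip=[0, 0, 0, 0, 0, 0, 0, 0],
  linear=[
    [0, 0, 0.006],
    [0, 0, 0.008],
    [0, 0, 0.008],
    [0, 0, 0.008],
    [0, 0, 0.008],
    [0, 0, 0.008],
    [0, 0, 0.008],
    [0, 0, 0],
  ],
  twist=[0, -0.05, -0.05, -0.05, -0.05, -0.05, -0.05, 0],
)

```text
t: 3.35
eef_pos: [0.4756, 0.0275, 0.1811]
eef_rot: [[0.001, -0.117, 0.993], [0.0, 0.993, 0.117], [-1.0, -0.0, 0.001]]
ft_force: [1.1, -0.7, 0.5]
grip_width: 0.0003
```

```bash
python3 - <<'E'
from h import *
im=vision.read_camera("scene"); cv2.imwrite("pics/s2.png",im[:,:,::-1])
plan(.403,.032,.180)
E
```

```text
t 3.4 pos [0.475  0.0276 0.181 ] yaw 0.116 | twist 0.000 then shift [0.0010 0.0128 -0.0710] F [-1.1 -0.3  0.7] w 0.0002
```

View pics/s2.png

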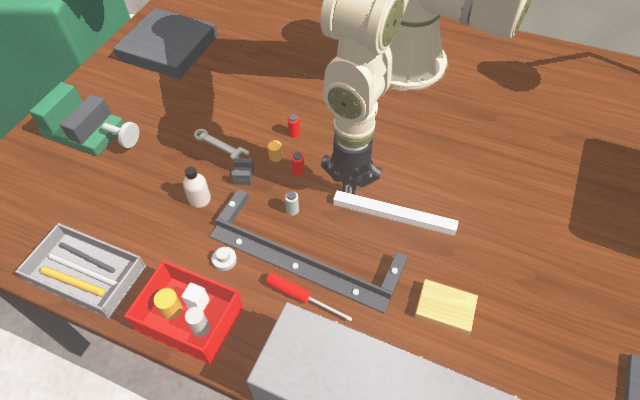

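The scene view shows the bar turning as planned, now from (335,198) to (457,228). I'll keep pushing.

>>> play_rows(
  grip=[0, 0, 0, 0, 0, 0, 0, 0],
  linear=[
    [0, 0, 0.008],
    [0, 0, 0.009],
    [0, 0, 0.009],
    [0, 0, 0.009],
    [0, 0, 0.009],
    [0, 0, 0.009],
    [0, 0, 0.009],
    [0, 0, 0],
  ],
  twist=[-0.05, -0.055, -0.055, -0.055, -0.055, -0.055, -0.055, 0],
)

```text
t: 4.2
eef_pos: [0.5343, 0.0449, 0.181]
eef_rot: [[0.001, -0.477, 0.879], [0.0, 0.879, 0.477], [-1.0, -0.0, 0.001]]
ft_force: [0.0, -0.8, 0.1]
grip_width: -0.0001
```

```bash
python3 - <<'E'
from h import *
im=vision.read_camera("scene"); cv2.imwrite("pics/s3.png",cv2.resize(im[130:300,240:480],None,fx=3.3,fy=3.3,interpolation=cv2.INTER_CUBIC)[:,:,::-1])
plan(.403,.032,.180)
E
```

```text
t 4.2 pos [0.5338 0.0448 0.1809] yaw 0.496 | twist 0.000 then shift [0.0009 0.0510 -0.1211] F [-0.   0.1 -0.6] w 0.0
```

View pics/s3.png

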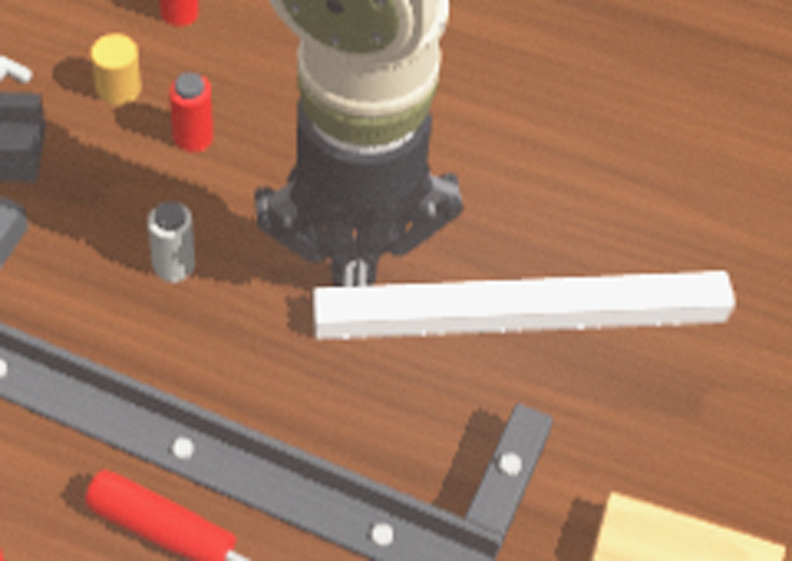

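```bash
python3 - <<'E'
from h import *
P=lambda a,s,o:np.array(a,float)/s+np.array(o)-0.5+0.5/s
c=onplane("scene",P([(314,289),(315,321),(727,271),(735,300)],3.3,(240,130)),.022); print(np.round(c,4))
l=(c[0]+c[1])/2;t=(c[2]+c[3])/2;d=t-l;print(l,t,np.hypot(*d[:2]),np.arctan2(-d[0],d[1]))
E
```

```text
[[0.5567 0.0271 0.022 ]
 [0.5786 0.0368 0.022 ]
 [0.4414 0.2606 0.022 ]
 [0.4609 0.2706 0.022 ]]
[0.56763183 0.03193712 0.022     ] [0.45113219 0.2655822  0.022     ] 0.26107889183394795 0.46254140705766067
```

Mean estimate: lead at (.565,.030), tail at (.449,.263), yaw .462. A straight axial push of about 140 mm takes the lead in behind the post with about 20 mm clearance. I'll retreat, rise, turn, and go behind the tail.

>>> play_rows(
  grip=[0, 0, 0, 0, 0, 0, 0, 0],
  linear=[
    [0, 0, -0.02],
    [-0.02, 0, -0.02],
    [-0.04, 0, 0],
    [0, 0, 0],
    [0, 0, 0],
    [0, 0, 0],
    [0, 0, 0],
    [0, 0, 0],
  ],
  twist=[0, 0, 0, 0.14, 0.14, 0.14, 0.14, 0.14],
)

```text
t: 5.05
eef_pos: [0.4979, 0.0255, 0.241]
eef_rot: [[-0.0, 0.209, 0.978], [0.0, 0.978, -0.209], [-1.0, 0.0, -0.0]]
ft_force: [-0.2, -1.4, -0.1]
grip_width: 0.0
```

>>> play_rows(
  grip=[0, 0, 0, 0, 0, 0, 0, 0],
  linear=[
    [0, 0, 0],
    [0, 0, 0],
    [0, 0, 0],
    [0, 0, 0],
    [0, 0, 0],
    [0, 0, 0],
    [0, 0, 0],
    [0, 0, 0],
  ],
  twist=[0.14, 0.14, 0.14, 0.14, 0.14, 0.14, 0.064, 0],
)

```text
t: 5.85
eef_pos: [0.498, 0.0255, 0.2409]
eef_rot: [[-0.001, 0.895, 0.446], [0.0, 0.446, -0.895], [-1.0, -0.0, -0.0]]
ft_force: [-0.4, 0.3, 0.6]
grip_width: -0.0
```

```bash
python3 -c "
from h import *
plan(.429,.303,.180,-1.108)"
```

```text
t 5.8 pos [0.498  0.0255 0.2409] yaw -1.109 | twist -0.001 then shift [0.0609 0.0621 -0.2791] F [-0.4  0.3  0.6] w -0.0
```

>>> play_rows(
  grip=[0, 0, 0, 0, 0, 0, 0, 0],
  linear=[
    [0, 0.009, -0.04],
    [0, 0.009, -0.04],
    [0, 0.009, -0.04],
    [0, 0.009, -0.04],
    [0, 0.009, -0.04],
    [0, 0.009, -0.04],
    [0, 0.008, -0.039],
    [0, 0, 0],
  ],
  twist=[0, 0, 0, 0, 0, 0, 0, 0],
)

```text
t: 6.65
eef_pos: [0.4277, 0.3062, 0.2411]
eef_rot: [[0.0, 0.891, 0.453], [0.002, 0.453, -0.891], [-1.0, 0.001, -0.001]]
ft_force: [-0.3, -0.3, 0.2]
grip_width: -0.0003
```

```bash
python3 - <<'E'
from h import *
im=vision.read_camera("top"); cv2.imwrite("pics/t4.png",cv2.resize(im[130:290,180:430],None,fx=3.2,fy=3.2,interpolation=cv2.INTER_CUBIC)[:,:,::-1])
im=vision.read_camera("scene"); cv2.imwrite("pics/s4.png",cv2.resize(im[130:300,240:480],None,fx=3.3,fy=3.3,interpolation=cv2.INTER_CUBIC)[:,:,::-1])
plan(.429,.303,.180,-1.108)
E
```

```text
t 6.8 pos [0.4286 0.3033 0.2409] yaw -1.104 | twist 0.004 then shift [0.0609 0.0002 0.0004] F [0.3 0.2 0.7] w -0.0004
```

View pics/t4.png

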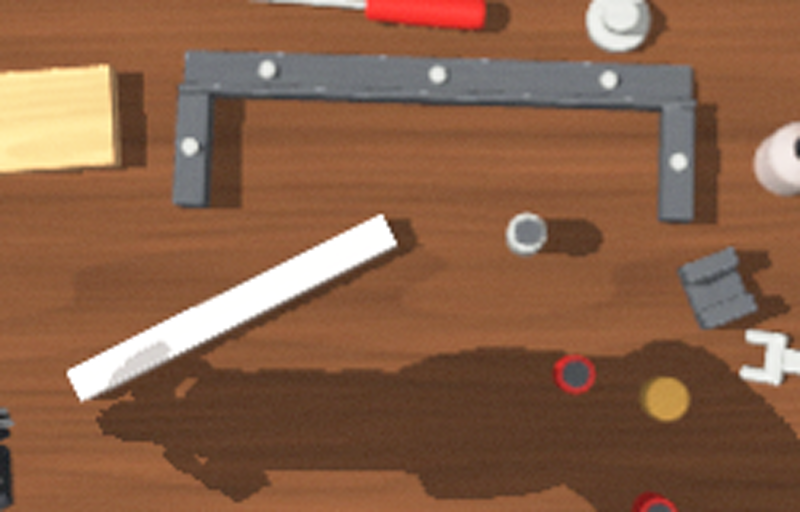

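View pics/s4.png

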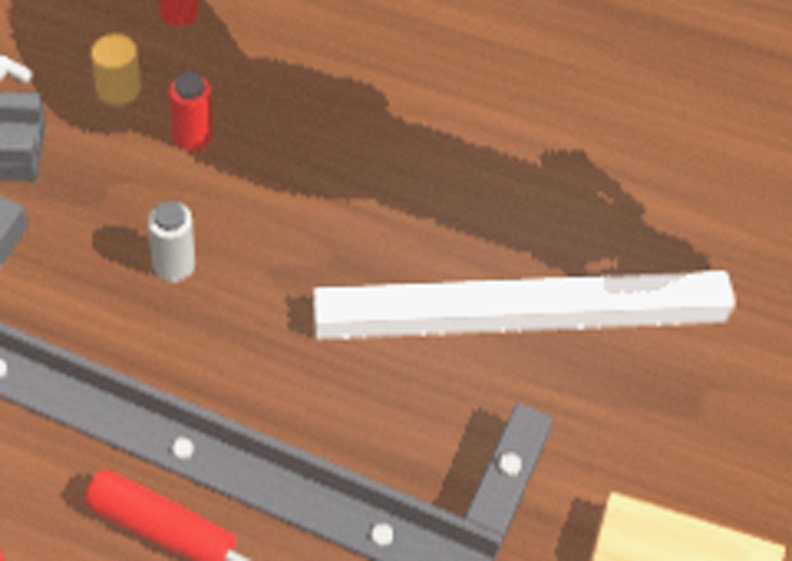

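```bash
python3 - <<'E'
from h import *
P=lambda a,s,o:np.array(a,float)/s+np.array(o)-0.5+0.5/s
c=onplane("top",P([(383,214),(397,243),(67,376),(83,402)],3.2,(180,130)),.022); print(np.round(c,4))
l=(c[0]+c[1])/2;t=(c[2]+c[3])/2;d=t-l;print(l,t,np.hypot(*d[:2]),np.arctan2(-d[0],d[1]))
E
```

```text
[[0.5761 0.0355 0.022 ]
 [0.5544 0.0252 0.022 ]
 [0.4581 0.2696 0.022 ]
 [0.4389 0.2575 0.022 ]]
[0.56524502 0.03037505 0.022     ] [0.44851345 0.26355692 0.022     ] 0.2607681848526668 0.464129960208108
```

Top and scene views agree to about 2 mm, with yaw .463, and the fingers line up with the bar's axis to 1 mm. I'll lower and push along the axis.

>>> play_rows(
  grip=[0, 0, 0, 0, 0, 0, 0, 0],
  linear=[
    [0.03, 0, 0],
    [0.02, 0, 0],
    [0.01, 0, 0],
    [0, 0, 0],
    [0, 0, 0.01],
    [0, 0, 0.01],
    [0, 0, 0.01],
    [0, 0, 0.006],
  ],
  twist=[0, 0, 0, 0, 0, 0, 0, 0],
)

```text
t: 7.55
eef_pos: [0.4463, 0.2699, 0.1819]
eef_rot: [[0.001, 0.895, 0.447], [0.002, 0.447, -0.895], [-1.0, 0.002, -0.001]]
ft_force: [-1.5, 2.8, 2.3]
grip_width: 0.0003
```

>>> play_rows(
  grip=[0, 0, 0, 0, 0, 0, 0, 0],
  linear=[
    [0, 0, 0.01],
    [0, 0, 0.01],
    [0, 0, 0.01],
    [0, 0, 0.01],
    [0, 0, 0.01],
    [0, 0, 0.01],
    [0, 0, 0.01],
    [0, 0, 0],
  ],
  twist=[0, 0, 0, 0, 0, 0, 0, 0],
)

```text
t: 8.35
eef_pos: [0.4775, 0.2066, 0.1809]
eef_rot: [[0.001, 0.895, 0.446], [-0.002, 0.446, -0.895], [-1.0, -0.0, 0.002]]
ft_force: [-0.7, 0.1, -0.1]
grip_width: -0.0002
```

```bash
python3 - <<'E'
from h import *
im=vision.read_camera("top"); cv2.imwrite("pics/t5.png",cv2.resize(im[130:290,180:430],None,fx=3.2,fy=3.2,interpolation=cv2.INTER_CUBIC)[:,:,::-1])
plan(.429,.303,.180,-1.108)
E
```

```text
t 8.4 pos [0.4772 0.2071 0.1808] yaw -1.108 | twist -0.000 then shift [0.0008 -0.0003 -0.1074] F [0.6 0.  0.4] w -0.0004
```

View pics/t5.png

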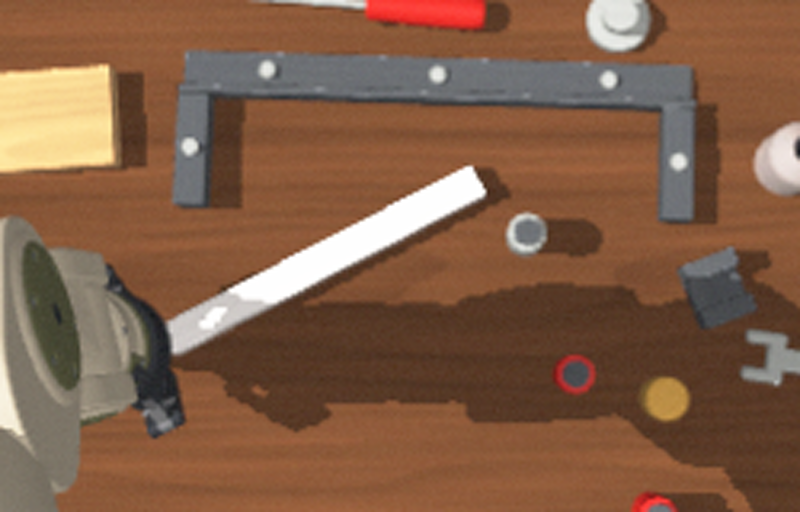

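The bar slides straight, with the lead at crop (478,182) just left of the post. I'll push another 68 mm.

>>> play_rows(
  grip=[0, 0, 0, 0, 0, 0, 0, 0],
  linear=[
    [0, 0, 0.01],
    [0, 0, 0.01],
    [0, 0, 0.01],
    [0, 0, 0.01],
    [0, 0, 0.01],
    [0, 0, 0.01],
    [0, 0, 0.008],
    [0, 0, 0],
  ],
  twist=[0, 0, 0, 0, 0, 0, 0, 0],
)

```text
t: 9.2
eef_pos: [0.5081, 0.1461, 0.1812]
eef_rot: [[0.001, 0.895, 0.446], [-0.001, 0.446, -0.895], [-1.0, 0.001, 0.001]]
ft_force: [-0.8, -0.0, -0.1]
grip_width: 0.0001
```

```bash
python3 - <<'E'
from h import *
im=vision.read_camera("top"); cv2.imwrite("pics/t6.png",cv2.resize(im[130:290,180:430],None,fx=3.2,fy=3.2,interpolation=cv2.INTER_CUBIC)[:,:,::-1])
plan(.429,.303,.180,-1.108)
E
```

```text
t 9.2 pos [0.5078 0.1466 0.1812] yaw -1.108 | twist -0.000 then shift [0.0012 -0.0006 -0.1752] F [0.2 0.7 1.5] w 0.0003
```

View pics/t6.png

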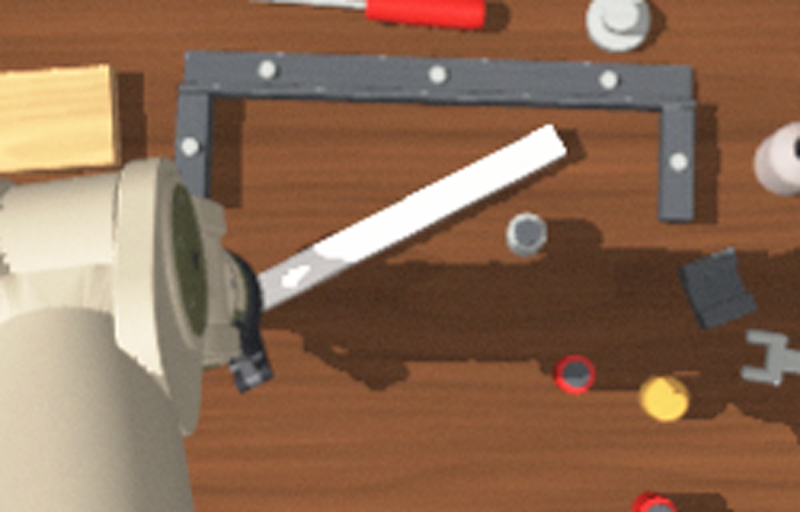

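The lead end is behind the post at crop (557,140) and the tail is still outside. I'll add 20 mm so the tail clears the left block when swung, then back off.

>>> play_rows(
  grip=[0, 0, 0, 0, 0, 0, 0, 0],
  linear=[
    [0, 0, 0.008],
    [0, 0, 0.008],
    [0, 0, 0.004],
    [0, 0, 0],
    [0, 0, -0.02],
    [-0.02, 0, -0.02],
    [-0.04, 0, 0],
    [0, 0, 0],
  ],
  twist=[0, 0, 0, 0, 0, 0, 0, 0],
)

```text
t: 10.05
eef_pos: [0.5002, 0.166, 0.2456]
eef_rot: [[0.008, 0.894, 0.448], [0.001, 0.448, -0.894], [-1.0, 0.008, 0.003]]
ft_force: [0.6, 0.3, 1.1]
grip_width: 0.0001
```

```bash
python3 - <<'E'
from h import *
im=vision.read_camera("scene"); cv2.imwrite("pics/s7.png",cv2.resize(im[130:320,200:460],None,fx=3,fy=3,interpolation=cv2.INTER_CUBIC)[:,:,::-1])
plan(.429,.303,.180,.46)
E
```

```text
t 10.1 pos [0.4997 0.1656 0.2437] yaw -1.106 | twist -1.566 then shift [0.0637 0.1545 -0.0024] F [ 0.1 -0.6 -0.4] w -0.0002
```

View pics/s7.png

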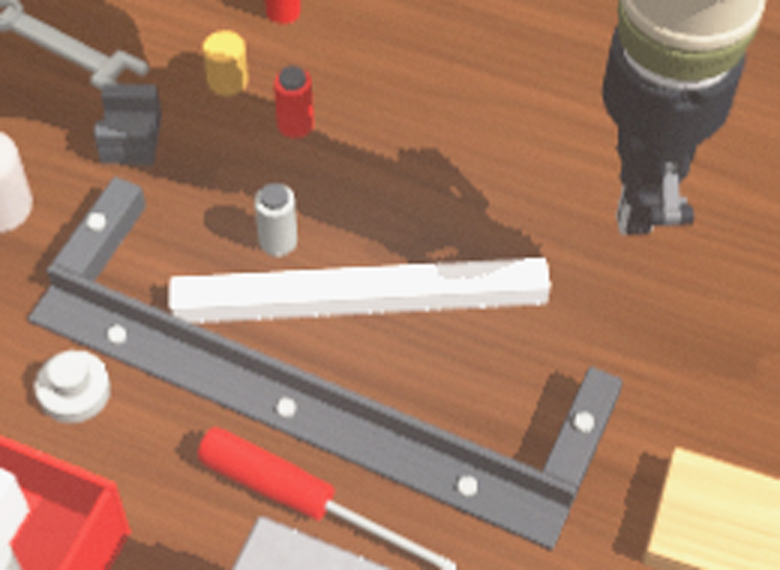

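The scene view shows the lead inside behind the post at crop (175,295), and the tail outside at (548,280). Now I'll turn the tool, come behind the bar's near side close to the tail, and swing it in.

>>> play_rows(
  grip=[0, 0, 0, 0, 0, 0, 0, 0],
  linear=[
    [0, 0, 0],
    [0, 0, 0],
    [0, 0, 0],
    [0, 0, 0],
    [0, 0, 0],
    [0, 0, 0],
    [0, 0, 0],
    [0, 0, 0],
  ],
  twist=[-0.14, -0.14, -0.14, -0.14, -0.14, -0.14, -0.14, -0.14],
)

```text
t: 10.9
eef_pos: [0.498, 0.1648, 0.24]
eef_rot: [[-0.001, -0.018, 1.0], [-0.001, 1.0, 0.018], [-1.0, -0.001, -0.001]]
ft_force: [0.4, 0.4, 0.1]
grip_width: -0.0003
```

>>> play_rows(
  grip=[0, 0, 0, 0, 0, 0, 0, 0],
  linear=[
    [0, 0, 0],
    [0, 0, 0],
    [0, 0, 0],
    [0, 0, 0],
    [0, 0, 0],
    [0, 0, 0],
    [0, 0, 0],
    [0, 0, 0],
  ],
  twist=[-0.14, -0.14, -0.14, -0.03, 0, 0, 0, 0],
)

```text
t: 11.7
eef_pos: [0.4983, 0.1651, 0.241]
eef_rot: [[0.0, -0.446, 0.895], [0.0, 0.895, 0.446], [-1.0, 0.0, 0.0]]
ft_force: [0.4, -0.1, -0.3]
grip_width: 0.0
```

```bash
python3 - <<'E'
from h import *
P=lambda a,s,o:np.array(a,float)/s+np.array(o)-0.5+0.5/s
c=onplane("scene",P([(168,280),(171,310),(547,258),(550,286)],3,(200,130)),.022); print(np.round(c,4))
l=(c[0]+c[1])/2;t=(c[2]+c[3])/2;d=t-l;print(l,t,np.hypot(*d[:2]),np.arctan2(-d[0],d[1]))
plan(.499,.056,.180,.46)
E
```

```text
[[ 0.6345 -0.1177  0.022 ]
 [ 0.6554 -0.1045  0.022 ]
 [ 0.5144  0.1157  0.022 ]
 [ 0.5354  0.1252  0.022 ]]
[ 0.64495136 -0.1111248   0.022     ] [0.52487167 0.12042198 0.022     ] 0.26083145191042767 0.4784150513920278
t 11.7 pos [0.4983 0.1651 0.241 ] yaw 0.462 | twist 0.002 then shift [0.0610 -0.0981 -0.0478] F [ 0.4 -0.1 -0.3] w 0.0
```

Measured and predicted poses agree within 5 mm. I'll move over, lower, and approach.

>>> play_rows(
  grip=[0, 0, 0, 0, 0, 0, 0, 0],
  linear=[
    [0, -0.02, -0.03],
    [0, -0.04, -0.018],
    [0, -0.038, 0],
    [0, 0, 0],
    [0.03, 0, 0],
    [0.02, 0, 0],
    [0.01, 0, 0],
    [0, 0, 0],
  ],
  twist=[0, 0, 0, 0, 0, 0, 0, 0],
)

```text
t: 12.5
eef_pos: [0.4983, 0.0564, 0.1797]
eef_rot: [[-0.003, -0.447, 0.895], [0.0, 0.895, 0.447], [-1.0, 0.002, -0.002]]
ft_force: [1.2, -0.5, -0.4]
grip_width: 0.0003
```

>>> play_rows(
  grip=[0, 0, 0, 0, 0, 0, 0, 0],
  linear=[
    [0, 0, 0.01],
    [0, 0, 0.01],
    [0, 0, 0.008],
    [0, 0, 0.008],
    [0, 0, 0.008],
    [0, 0, 0.008],
    [0, 0, 0.008],
    [0, 0, 0],
  ],
  twist=[0, 0, 0.04, 0.05, 0.05, 0.05, 0.05, 0],
)

```text
t: 13.3
eef_pos: [0.5562, 0.0801, 0.1821]
eef_rot: [[0.003, -0.222, 0.975], [0.0, 0.975, 0.222], [-1.0, -0.001, 0.003]]
ft_force: [0.3, 0.2, -0.6]
grip_width: -0.0004
```

```bash
python3 - <<'E'
from h import *
im=vision.read_camera("scene"); cv2.imwrite("pics/s8.png",cv2.resize(im[130:320,200:460],None,fx=3,fy=3,interpolation=cv2.INTER_CUBIC)[:,:,::-1])
plan(.429,.303,.180,-.036)
E
```

```text
t 13.3 pos [0.5556 0.08   0.1819] yaw 0.225 | twist 0.261 then shift [0.0019 0.2183 -0.1346] F [-0.2 -0.7  0.7] w 0.0003
```

View pics/s8.png

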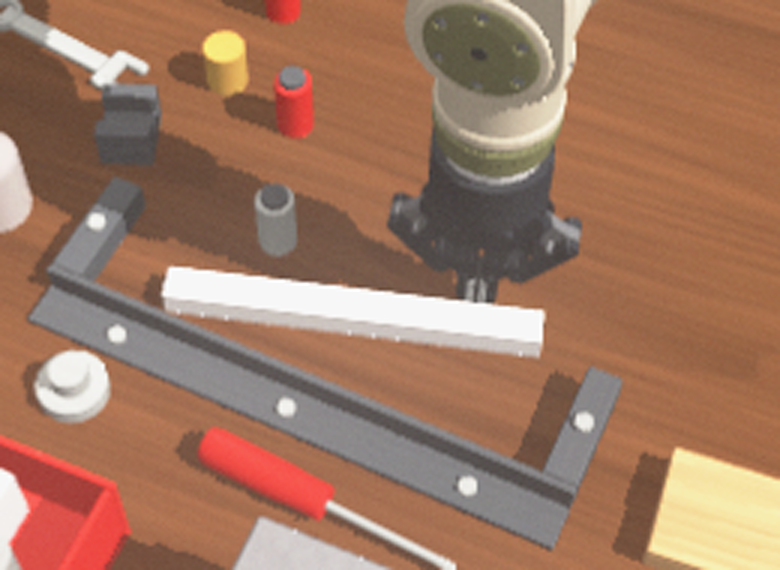

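The tail is swinging in at crop (543,330) and the lead sits at (165,285). I'll check the margin to the left block numerically before going on.

```bash
cat >> h.py <<'E'
def bay(p,O=(.6635,-.001),th=-.036):
    d=np.asarray(p)[...,:2]-np.array(O); return np.stack([d[...,0]*np.cos(th)+d[...,1]*np.sin(th),-d[...,0]*np.sin(th)+d[...,1]*np.cos(th)],-1)
E
python3 - <<'E'
from h import *
P=lambda a,s,o:np.array(a,float)/s+np.array(o)-0.5+0.5/s
c=onplane("scene",P([(173,268),(163,295),(544,311),(541,345)],3,(200,130)),.022)
l=(c[0]+c[1])/2;t=(c[2]+c[3])/2;d=t-l;print(l,t,np.hypot(*d[:2]),np.arctan2(-d[0],d[1]))
print(bay(c),"block inner via scene",bay(onplane("scene",P([(590,368),(545,470)],3,(200,130)),.026)))
E
```

```text
[ 0.63557218 -0.1171563   0.022     ] [0.56902758 0.13156455 0.022     ] 0.2574689265192204 0.2614243989880163
[[-0.03486101 -0.11947192]
 [-0.01259698 -0.11470053]
 [-0.11204013  0.12512177]
 [-0.08632486  0.13303501]] block inner via scene [[-0.08141614  0.16883585]
 [-0.00028299  0.16898402]]
```

There is a 30 mm margin. I'll finish the swing.

>>> play_rows(
  grip=[0, 0, 0, 0, 0, 0, 0, 0],
  linear=[
    [0, 0, 0.008],
    [0, 0, 0.008],
    [0, 0, 0.008],
    [0, 0, 0.008],
    [0, 0, 0.008],
    [0, 0, 0.005],
    [0, 0, 0],
    [0, 0, 0],
  ],
  twist=[0.05, 0.05, 0.05, 0.05, 0.04, 0.02, 0, 0],
)

```text
t: 14.15
eef_pos: [0.5989, 0.0842, 0.1812]
eef_rot: [[0.0, 0.036, 0.999], [-0.0, 0.999, -0.036], [-1.0, -0.0, 0.0]]
ft_force: [-0.9, -0.4, -0.1]
grip_width: 0.0002
```

```bash
python3 - <<'E'
from h import *
im=vision.read_camera("scene"); cv2.imwrite("pics/s9.png",cv2.resize(im[130:320,200:460],None,fx=3,fy=3,interpolation=cv2.INTER_CUBIC)[:,:,::-1])
plan(.429,.303,.180,-.036)
E
```

```text
t 14.2 pos [0.5987 0.0842 0.1811] yaw -0.036 | twist -0.000 then shift [0.0011 0.2125 -0.1775] F [ 0.3 -0.3  0. ] w 0.0
```

View pics/s9.png

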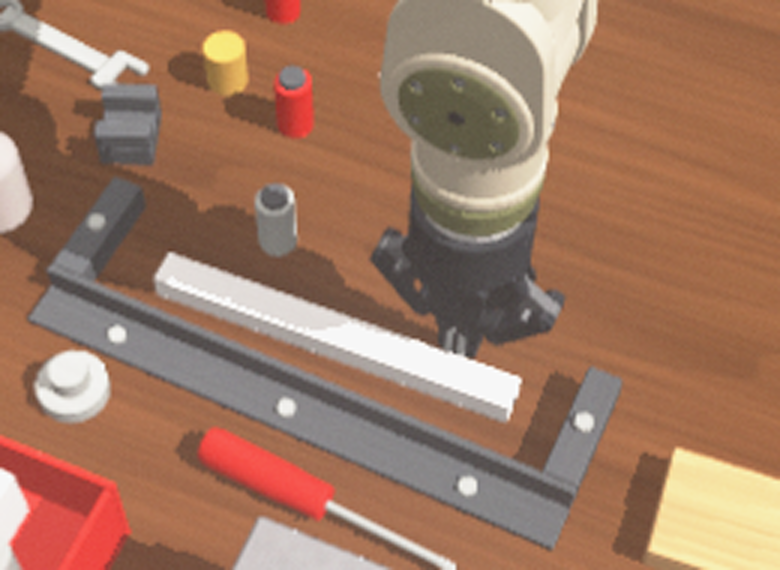

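The bar is now parallel to the rail with a gap of about 30 mm. I'll back off, open the fingers along the bar, shift to the right of centre while staying clear of the post, and push it flush with two fingertips.

>>> play_rows(
  grip=[0, 0, 0, 100, 100, 100, 100, 100],
  linear=[
    [0, 0, -0.015],
    [0, 0, -0.015],
    [0, -0.03, 0],
    [0, -0.028, 0],
    [0, 0, 0],
    [0, 0, 0],
    [0, 0, 0],
    [0, 0, 0],
  ],
  twist=[0, 0, 0, 0, 0, 0, 0, 0],
)

```text
t: 15.0
eef_pos: [0.5666, 0.0281, 0.181]
eef_rot: [[0.0, 0.036, 0.999], [0.0, 0.999, -0.036], [-1.0, 0.0, 0.0]]
ft_force: [-0.4, -0.2, 1.2]
grip_width: 0.0722
```

```bash
python3 - <<'E'
from h import *
im=vision.read_camera("scene"); cv2.imwrite("pics/s10.png",cv2.resize(im[130:320,200:460],None,fx=3,fy=3,interpolation=cv2.INTER_CUBIC)[:,:,::-1])
plan(.569,.026,.168,-.036)
E
```

```text
t 15.1 pos [0.5666 0.0282 0.181 ] yaw -0.036 | twist 0.000 then shift [0.0130 -0.0021 0.0024] F [-0.2 -0.3 -0.2] w 0.0787
```

View pics/s10.png

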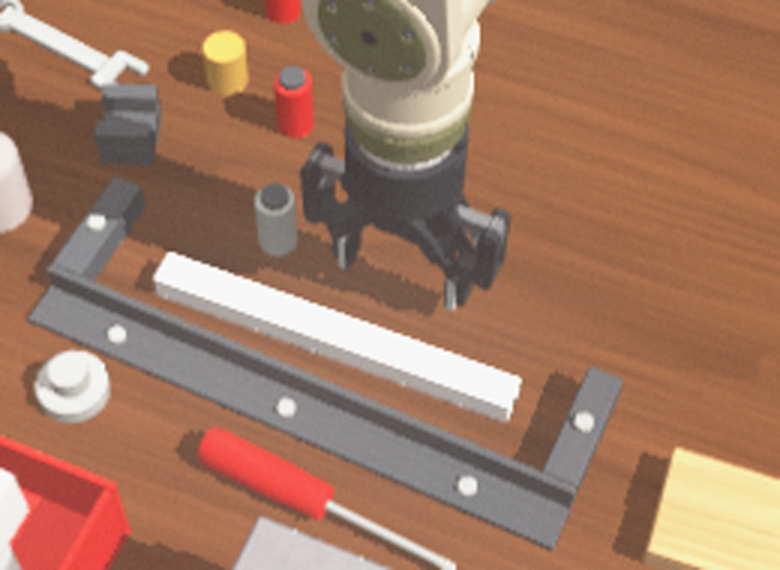

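The fingers are open at crop (345,250) and (452,290), with the bar lying straight ahead and the post clear to the right at (275,215). I'll lower and push.

>>> play_rows(
  grip=[100, 100, 100, 100, 100, 100, 100, 100],
  linear=[
    [0.007, 0, 0],
    [0.006, 0, 0],
    [0, 0, 0.008],
    [0, 0, 0.008],
    [0, 0, 0.008],
    [0, 0, 0.007],
    [0, 0, 0.007],
    [0, 0, 0.007],
  ],
  twist=[0, 0, 0, 0, 0, 0, 0, 0],
)

```text
t: 15.85
eef_pos: [0.6117, 0.0257, 0.1679]
eef_rot: [[-0.002, 0.037, 0.999], [0.0, 0.999, -0.037], [-1.0, 0.0, -0.002]]
ft_force: [-3.8, 0.1, 1.9]
grip_width: 0.0855
```

>>> play_rows(
  grip=[100, 100, 100, 100, 100, 100, 100, 100],
  linear=[
    [0, 0, 0.006],
    [0, 0, 0.005],
    [0, 0, 0.004],
    [0, 0, 0.002],
    [0, 0, 0],
    [0, 0, 0],
    [0, 0, 0],
    [0, 0, 0],
  ],
  twist=[0, 0, 0, 0, 0, 0, 0, 0],
)

```text
t: 16.65
eef_pos: [0.6288, 0.0251, 0.1682]
eef_rot: [[0.001, 0.037, 0.999], [0.0, 0.999, -0.037], [-1.0, 0.0, 0.001]]
ft_force: [-0.0, 0.2, -0.1]
grip_width: 0.0854
```

```bash
python3 - <<'E'
from h import *
im=vision.read_camera("scene"); cv2.imwrite("pics/s11.png",cv2.resize(im[130:320,200:460],None,fx=3,fy=3,interpolation=cv2.INTER_CUBIC)[:,:,::-1])
plan(.569,.026,.168,-.036)
E
```

```text
t 16.7 pos [0.6287 0.0251 0.1682] yaw -0.037 | twist -0.001 then shift [0.0002 -0.0013 -0.0597] F [-0.4 -0.6 -0.5] w 0.0852
```

View pics/s11.png

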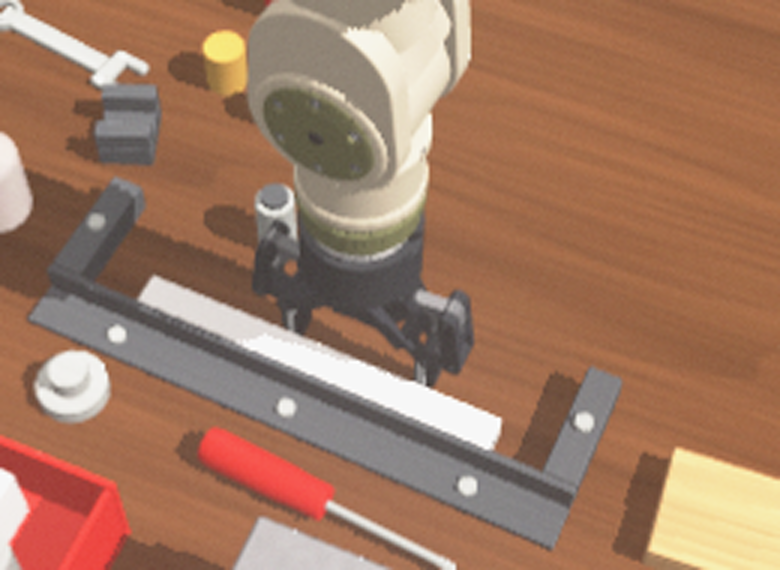

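The bar is nearly at the rail and there is no contact force yet. I'll creep forward in 1.5 mm steps until the force rises.

>>> play_rows(
  grip=[100, 100, 100, 100, 100, 100, 100, 100],
  linear=[
    [0, 0, 0.0015],
    [0, 0, 0.0015],
    [0, 0, 0.0015],
    [0, 0, 0],
    [0, 0, 0],
    [0, 0, 0],
    [0, 0, 0],
    [0, 0, 0],
  ],
  twist=[0, 0, 0, 0, 0, 0, 0, 0],
)

```text
t: 17.5
eef_pos: [0.6309, 0.025, 0.1675]
eef_rot: [[-0.006, 0.038, 0.999], [-0.0, 0.999, -0.038], [-1.0, -0.001, -0.006]]
ft_force: [-8.4, 0.9, 5.6]
grip_width: 0.0851
```

The force rises to 8 N at the rail. I'll press a little more to square the bar, then back away and look.

>>> play_rows(
  grip=[100, 100, 100, 100, 100, 100, 100, 100],
  linear=[
    [0, 0, 0.001],
    [0, 0, 0.001],
    [0, 0, 0],
    [0, 0, 0],
    [0, 0, -0.004],
    [0, 0, -0.015],
    [0, 0, -0.02],
    [0, 0, 0],
  ],
  twist=[0, 0, 0, 0, 0, 0, 0, 0],
)

```text
t: 18.3
eef_pos: [0.5943, 0.0266, 0.1676]
eef_rot: [[-0.002, 0.037, 0.999], [0.0, 0.999, -0.037], [-1.0, 0.0, -0.002]]
ft_force: [-0.7, -0.2, 0.3]
grip_width: 0.0852
```

>>> play_rows(
  grip=[100, 100, 100, 100, 100, 100, 100, 100],
  linear=[
    [-0.03, 0, 0],
    [-0.04, 0, 0],
    [-0.03, 0, -0.03],
    [0, 0, -0.04],
    [0, 0, -0.04],
    [0, 0, -0.04],
    [0, 0, 0],
    [0, 0, 0],
  ],
  twist=[0, 0, 0, 0, 0, 0, 0, 0],
)

```text
t: 19.1
eef_pos: [0.4467, 0.0318, 0.2687]
eef_rot: [[0.003, 0.037, 0.999], [-0.0, 0.999, -0.037], [-1.0, -0.0, 0.003]]
ft_force: [0.5, 1.0, -0.4]
grip_width: 0.0855
```

```bash
python3 - <<'E'
from h import *
im=vision.read_camera("scene"); cv2.imwrite("pics/s12.png",cv2.resize(im[150:320,200:460],None,fx=3,fy=3,interpolation=cv2.INTER_CUBIC)[:,:,::-1])
im=vision.read_camera("top"); cv2.imwrite("pics/t12.png",cv2.resize(im[120:280,180:430],None,fx=3.2,fy=3.2,interpolation=cv2.INTER_CUBIC)[:,:,::-1])
plan(.569,.026,.168,-.036)
E
```

```text
t 19.2 pos [0.4482 0.0316 0.2688] yaw -0.037 | twist -0.001 then shift [0.1008 -0.0012 0.1210] F [-0.2  0.1  0.7] w 0.0852
```

View pics/s12.png

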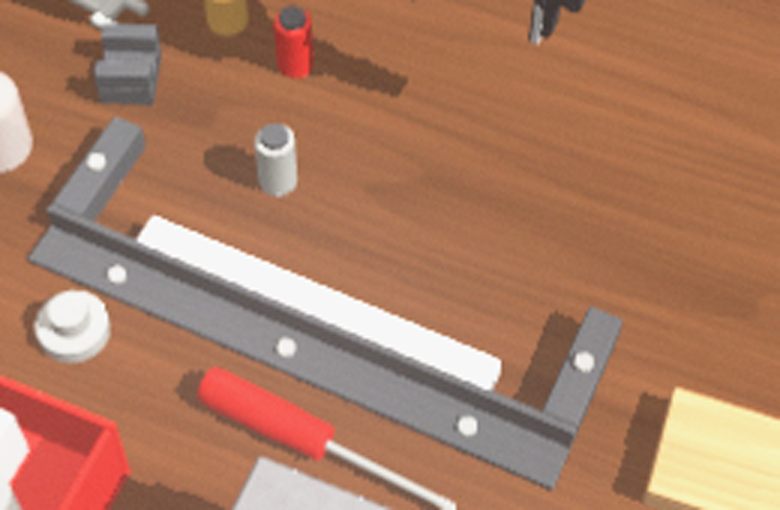

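View pics/t12.png

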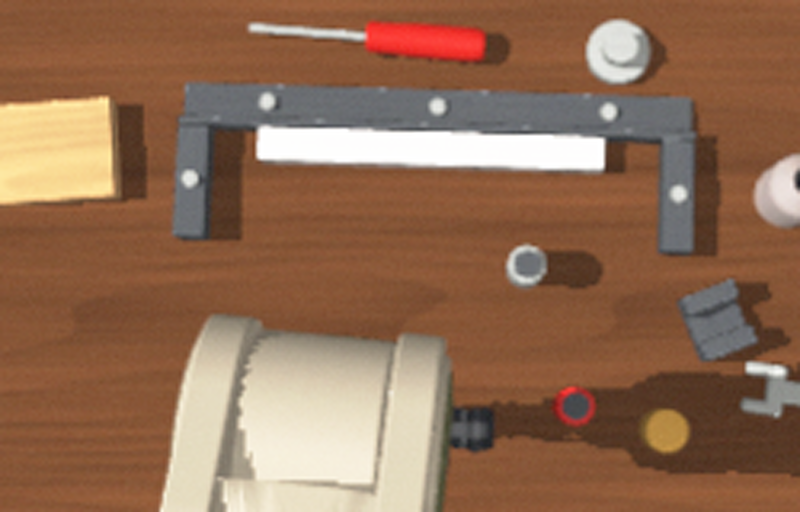

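Both views show the bar along the rail, from top crop (257,126) to (604,171). I'll check for gaps at each end with a zoom.

```bash
python3 - <<'E'
from h import *
im=vision.read_camera("top")
a=cv2.resize(im[145:180,235:310],None,fx=10,fy=8,interpolation=cv2.INTER_CUBIC);b=cv2.resize(im[145:180,330:405],None,fx=10,fy=8,interpolation=cv2.INTER_CUBIC)
cv2.imwrite("pics/z13.png",np.vstack([a,b])[:,:,::-1])
P=lambda a,s,o:np.array(a,float)/s+np.array(o)-0.5+0.5/s
c=onplane("top",P([(257,160),(604,171)],3.2,(180,120)),.022); print("near edge bay",bay(c), np.arctan2(-(c[0]-c[1])[0],(c[0]-c[1])[1]))
r=onplane("top",P([(186,84),(692,98)],3.2,(180,120)),.026);print(np.arctan2(-(r[0]-r[1])[0],(r[0]-r[1])[1]))
s=onplane("scene",P([(152,215),(499,357)],3,(200,150)),.022);print("scene near edge",bay(s),np.arctan2((s[0]-s[1])[0],-(s[0]-s[1])[1]))
E
```

```text
near edge bay [[-0.02641501  0.12982581]
 [-0.0278521  -0.13016115]] -0.041527515135619114
-0.037480984765114495
scene near edge [[-0.02359093 -0.12973571]
 [-0.02449507  0.12829828]] -0.03249605164993702
```

View pics/z13.png

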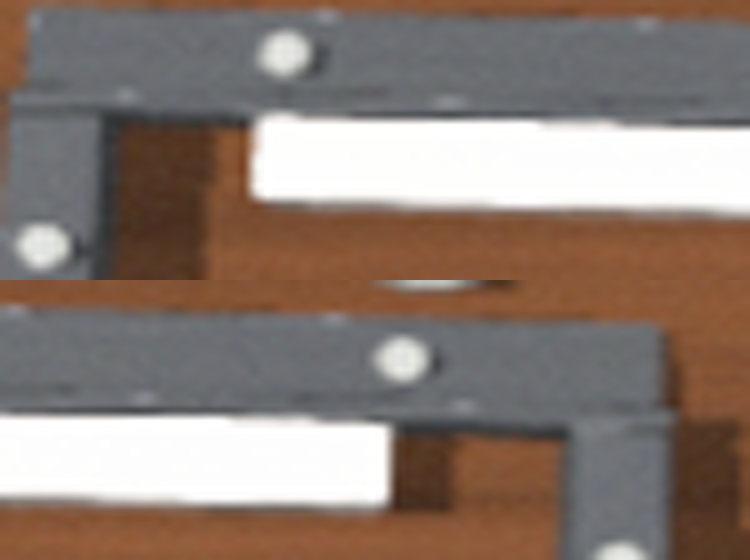

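At both ends the bar's far edge meets the rail with no visible gap. The near edge is about 24–28 mm from the rail for a 24 mm bar. The bystanders look unmoved, and the arm is clear and at rest. I'll hand in.

```bash
python3 -c "
from h import *
from rig import order
print(order.job_done()); print(manip.state()['t'])"
```

```text
the job is handed in; nothing more can be done
None
the job is handed in; nothing more can be done
```

The bar lies flush along the back rail between the two end blocks, and I handed the job in at about 19 s of the 66 s allowed; no verdict is reported.

**What I did:** I used only fingertip pushes.
1. I turned the bar with a push near its post-side end.
2. I slid it along its own axis from the tail, so the post-side end went in behind the post while the tail was still outside.
3. I swung the tail in.
4. I pressed the bar against the rail with two open fingertips until the force read about 8 N, added 2 mm more without reading the force again, then backed the arm off.

**Last checks:**
- **Position in the bay:** the bar's ends are at about y = ±130 mm in the bay's frame, well inside the blocks at ±170 mm.
- **Gap at the rail:** neither end shows a gap in the close top view. The bar's near edge measures 26–28 mm from the rail in the top view and about 24 mm in the scene view, for a 24 mm bar.
- **Disagreement between views:** the two cameras differ by 2–4 mm, and their yaw readings for the bar differ by about 0.01 rad. Both are well within the 8 mm gap limit.
- **Other things on the bench:** the bystanders within the last camera crops looked unmoved. I compared them by eye and did not measure them. The arm touched nothing when I handed in.

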